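# Bring the square feed jar to the feeder's window and hold the carousel

### The arm

A 7-joint arm with a two-finger parallel gripper is mounted at the origin on the work surface. World frame = base frame: x ahead of the robot, y to its left, z up, the work surface at z = 0. Lengths are in m, angles in rad, forces in N, time in s.
With the tool pointing down it reaches from about 0.4 to 0.85 m from the base axis. Payload 6.9 kg.
Tool frame: the origin (TCP) lies midway between the tips of the shut fingers; the grasp point (between the pads) lies behind it (ctrl.pinch_z is the z of the grasp point in the tool frame, in m); z points along the fingers, y is the line along which they close (so a half turn about z gives the same grasp; the last joint's range is limited). The gripper opens to 85 mm and grips with 20 to 120 N. Pads are 22 mm wide; open, the fingers measure 114 mm over their backs; the gripper's body (76 mm by 85 mm) begins 54 mm behind the grasp point. The pads swing forward as they close: fully open they stand 13 mm farther back than shut.
Start: joints at [1.25, 0.507, -0.238, 1.5, 0.126, 1.149, -0.155], TCP at [0.258, -0.569, 0.231] pointing down, gripper open.
Joint ranges: [-3.08, 3.08], [-0.24, 2.05], [-1.43, 1.35], [0, 2.5], [-1.52, 4.66], [0.17, 1.96], [-2.89, 2.89]. Speed limits (rad/s): [2.39, 2.39, 3.14, 3.14, 3.14, 3.14, 3.14].

### API

Orientations are given as a unit quaternion [w, x, y, z].
In Python, from station import ctrl, get_state, vision, ticket, models gives the robot as it stands. Calls block until the motion is done:
- ctrl.movep(position, orientation): joint-space move of the TCP to a pose.
- ctrl.movel(position, frame=None, max_speed=0.15): straight line of the TCP; frame=None keeps the orientation; max_speed is the mean speed in m/s.
- ctrl.set_joints(angles): joint-space move.
- ctrl.ungrasp() and ctrl.close_gripper(force=None): open the fingers fully, or close them until they stop; force is the grip in N (None keeps the last).
- ctrl.pause(seconds).
- ctrl.ik(position, orientation): joint angles nearest the present ones, or None.
- get_state(): the state.
- vision.grab_frame(name): name is "scene" or "top" or "wrist"; returns (picture, depth): 400x640x3 uint8, blue, green, red; 400x640 float32, m along the optical axis (not along the pixel's ray), 0 where there is no reading.
- vision.camera_info(name): a dict with "mtx" (3x3 intrinsics, pixels), "R" (3x3) and "t" (3): a world point X has camera coordinates R X + t; the wrist camera has in their place "hand_eye" (4x4, takes a point from camera to tool coordinates, whose origin is the TCP and whose axes are the flange's). Camera axes: x right, y down, z forward; pixel columns grow to the right and rows downward; lengths in m; the calibration is good to about 2 mm. A picture is of the moment at which its call begins: read the wrist's pose just before it. camera_info takes no time and is no camera call.
A pose or a line that the arm cannot do raises ctrl.Unreachable and nothing moves.
- ticket.close_job(): hands the job in; it is judged then, once.
Trained networks look in the newest picture that a camera, given by its name, has taken for a name from the list of things; names that differ only in an ending like _2 or _b are one class to them, and where a whole thing is asked for, a point or a joint stands for the part that bears it (a point fixed in the world has none). Each returns a list of dicts, best first, with "p" (0 to 1); they miss things now and then, are a little off and sometimes report something else, mostly with a low value. They report only what shows in the picture. A call takes as long as a camera call.
- models.recognise(camera, target): "point" ([column, row] in pixels, amid what is visible of it).
- models.masks_of(camera, target): "mask" (400x640 bool, what is visible of it) and "point" ([column, row] in pixels, amid what is visible of it).
The state is a dict: "time": time; "qpos": joint angles; "qd": joint speeds; "tau": joint torques, N m; "tcp_pos": TCP position; "eef_rot": TCP orientation; "contact_force": force on the tool from outside, world axes, zero at the start; "wrist_torque": the same for the moment, N m; "width": finger opening in m; "gripper_force": force on a finger pad.
Only numpy, scipy, OpenCV 4.12 (cv2) and the standard library are available. Lean on these libraries where they do the work, as an engineer would, in place of code of your own. Each camera call takes 0.05 s, during which the arm holds its last target. There are 200 camera calls.

### The job

Lift the loose cover plate straight off the pins of the fish feeder, lower it (do not drop it) flat onto the middle of the black rubber mat and let go of it there. Then turn the feeder's carousel until the square jar stands at the middle of the front window (the side with the sill) and finish with the gripper firmly holding the carousel still in that position: do not let go. Leave everything else on the shelf where it stands.

Things in the scene. Friction and masses are not known exactly. Their poses are not given: they have to be found in the camera images.
- housing: grey plastic feeder housing, 200 x 200 x 104 mm, open top, walls 10 mm, fixed. Origin: centre of its underside. Front: its -x side (towards the robot, yaw up to 0.35 rad either way), whose wall has a 60 mm wide full-height window in the middle and a steel sill sticking out 36 mm. Steel pins (8 mm thick, 14 mm tall) stand on the wall tops at its corners (-86, +86) and (+86, -86) mm
- front_spot (a point): point inside the housing just behind the middle of the front window, 66 mm from the turning axis; the marked jar must come to stand here (compare horizontally)
- cover: loose aluminium cover plate, 200 x 200 x 5 mm, 0.2 to 0.42 kg, level on the housing's wall tops (104 mm up), two 11 mm holes over the pins; lifts straight up (15 mm frees it). Origin: centre of its underside. Black bar handle on its middle: 60 mm along the cover's x, 12 mm thick along y, from 5 to 41 mm above the origin
- cover_grip (a point): point in the cover's bar handle to grip, on the plate's centre, 30 mm above the underside of the plate; fingers close along the cover's y
- mat: thin black rubber mat, 240 x 240 mm, 3 mm thick, fixed on the shelf on the other side of the pellet tub from the feeder, empty at the start. Origin: centre of its underside
- carousel: white disc in the housing, 172 mm across, top 22 mm above the shelf, with five lidded jars fixed on it: four round (34 mm across, tops 57 mm up), the marked one square (38 mm, top 64 mm up), on its own -x side. Origin: on the turning axis at shelf height. Central steel bar handle on a thin stem: 60 mm along its x (pointing at the square jar), 12 mm thick, 66 to 100 mm above the shelf
- carousel_grip (a point): point in the carousel's bar handle to grip, on the turning axis, 88 mm above the shelf; fingers close along the carousel's y
- marked_jar (a point): top centre of the square jar, 66 mm from the turning axis. It starts 0.9 rad or more of turn away from the window, on either side. The carousel turns freely both ways (no stop within 5 rad past the window) against light friction, about 0.05 N m, and stays where it is left
- tub: closed orange plastic pellet tub, 56 mm across, 70 mm tall, standing between the feeder and the mat; a bystander, to be left alone
- bottle: small bottle, 40 mm across, 100 mm tall, standing between the feeder and the mat; a bystander, to be left alone
- breeder: clear acrylic open breeder box, 160 x 90 x 90 mm; a bystander, to be left alone
- feeding_ring: white plastic feeding ring, 80 mm across, 10 mm high; a bystander, to be left alone
- spatula: short steel spatula, 160 mm, lying flat; a bystander, to be left alone
- test_jar: small glass jar, 44 mm across, 50 mm tall; a bystander, to be left alone

How it is judged:
By the outcome, as a careful person would: the job done as asked, in the order asked, and still so for the second after the job is handed in, while the arm keeps its last pose, push and grip.
It also fails if it takes over 72 s, if anything falls off the work surface, if the arm or the gripper's body presses on something with over 40 N, if the wrist force passes 120 N, or if a joint passes its speed limit or range.

## Working session

There is one attempt and no reset: what is moved stays moved. The work goes in short steps, each a Python script; the robot and the scene stay as the last script left them, time stands still between calls to the robot, and variables do not carry over. Pictures are saved under pics/ and viewed, at most 10 in all, crops included, and the job is handed in when it is done.

```bash
ls; mkdir -p pics; cat > h.py <<'E'
import numpy as np, cv2
from station import ctrl, get_state, vision, ticket, models
def cloud(cam, depth, pose=None):
    i=vision.camera_info(cam); K=np.array(i["mtx"]); v,u=np.mgrid[:400,:640]
    P=np.stack([(u-K[0,2])/K[0,0]*depth,(v-K[1,2])/K[1,1]*depth,depth],-1)
    if cam!="wrist":
        return (P-np.array(i["t"]))@np.array(i["R"])
    H=np.array(i["hand_eye"]); p,q=pose
    from scipy.spatial.transform import Rotation as R
    Rm=R.from_quat([q[1],q[2],q[3],q[0]]).as_matrix()
    return (P@H[:3,:3].T+H[:3,3])@Rm.T+np.array(p)
def grab(cam,name=None):
    s=get_state(); im,d=vision.grab_frame(cam)
    if name: cv2.imwrite("pics/"+name,im)
    W=cloud(cam,d,(s["tcp_pos"],s["eef_rot"])); W[d==0]=np.nan
    return im,d,W
def quat(yaw): # tool down, tool y axis (closing) at: R=Rz(yaw)Rx(pi)
    return [0*yaw, np.cos(yaw/2), np.sin(yaw/2), 0.0]
E
python3 - <<'E'
from h import *
s=get_state(); print(s["time"],s["tcp_pos"],s["eef_rot"],ctrl.pinch_z,s["width"])
for c in("top","scene"):
    im,d,W=grab(c,c+"0.png")
    for n in("housing","cover","mat","tub","bottle","breeder","feeding_ring","spatula","test_jar"):
        r=models.masks_of(c,n)
        for o in r[:2]:
            m=o["mask"]; P=W[m]; 
            print(c,n,round(o["p"],2),np.round(o["point"]),m.sum(),np.round(np.nanmedian(P,0),3),np.round(np.nanpercentile(P,[2,98],axis=0),3).tolist() if len(P) else 0)
E
```

```text
pics
0.0 [ 0.2578668  -0.56875894  0.23041763] [-8.93581316e-04  9.77418939e-01  2.11308722e-01 -2.07121453e-04] -0.0187 0.08530684424964007
top housing 0.88 [274. 243.] 416 [0.414 0.146 0.023] [[0.382, 0.099, -0.002], [0.568, 0.278, 0.111]]
top cover 0.87 [248. 206.] 4165 [0.515 0.218 0.109] [[0.413, 0.117, 0.104], [0.619, 0.321, 0.14]]
top mat 0.88 [389. 202.] 5047 [ 0.535 -0.229  0.003] [[0.422, -0.344, -0.003], [0.651, -0.116, 0.009]]
top tub 0.63 [319. 221.] 233 [0.474 0.006 0.069] [[0.449, -0.017, 0.036], [0.499, 0.031, 0.076]]
top tub 0.54 [442. 176.] 73 [ 0.617 -0.445  0.01 ] [[0.578, -0.491, 0.003], [0.645, -0.419, 0.014]]
top breeder 0.56 [168. 210.] 1997 [0.524 0.498 0.017] [[0.445, 0.433, -0.002], [0.601, 0.529, 0.092]]
top breeder 0.38 [250. 205.] 4342 [0.515 0.216 0.109] [[0.411, 0.114, 0.103], [0.62, 0.322, 0.139]]
top feeding_ring 0.5 [464. 177.] 3 [ 0.621 -0.486  0.008] [[0.617, -0.489, 0.006], [0.624, -0.486, 0.015]]
top spatula 0.9 [466. 214.] 647 [ 0.481 -0.477  0.004] [[0.386, -0.513, -0.003], [0.534, -0.45, 0.023]]
top spatula 0.48 [388. 204.] 5030 [ 0.537 -0.22
[... 604 characters left out ...]
.576 -0.005  0.062] [[0.557, -0.024, 0.004], [0.585, 0.013, 0.1]]
scene bottle 0.5 [319. 256.] 277 [0.689 0.006 0.047] [[0.662, -0.017, -0.001], [0.703, 0.026, 0.053]]
scene breeder 0.86 [494. 215.] 2597 [0.52  0.492 0.041] [[0.446, 0.433, -0.001], [0.606, 0.527, 0.09]]
scene feeding_ring 0.65 [161. 222.] 362 [ 0.611 -0.458  0.007] [[0.573, -0.493, -0.004], [0.654, -0.418, 0.012]]
scene feeding_ring 0.44 [318. 256.] 253 [0.689 0.007 0.047] [[0.665, -0.014, 0.01], [0.703, 0.025, 0.053]]
scene spatula 0.84 [169. 191.] 657 [ 0.485 -0.477  0.003] [[0.391, -0.512, -0.002], [0.539, -0.451, 0.02]]
scene test_jar 0.48 [318. 259.] 267 [0.689 0.006 0.047] [[0.664, -0.014, -0.0], [0.703, 0.027, 0.053]]
```

```bash
python3 - <<'E'
from h import *
im,d,W=grab("top")
for n,lo,hi in(("cover",.100,.118),("cover",.128,.16),("mat",-.01,.012)):
    m=models.masks_of("top",n)[0]["mask"]; P=W[m]; P=P[(P[:,2]>lo)&(P[:,2]<hi)]
    print(n,len(P),np.round(np.median(P,0),3),cv2.minAreaRect((P[:,:2]*1000).astype(np.float32)))
cv2.imwrite("pics/top1.png",cv2.resize(im[110:290,120:520],(800,360)))
E
```

```text
cover 4141 [0.513 0.218 0.109] ((515.1155395507812, 218.20391845703125), (201.27618408203125, 199.56402587890625), 73.33348846435547)
cover 101 [0.515 0.217 0.144] ((515.345703125, 217.5345001220703), (13.411161422729492, 59.228511810302734), 72.49285888671875)
mat 5192 [ 0.535 -0.228  0.003] ((535.834716796875, -229.60073852539062), (244.29959106445312, 243.3582000732422), 4.749506950378418)
```

View pics/top1.png

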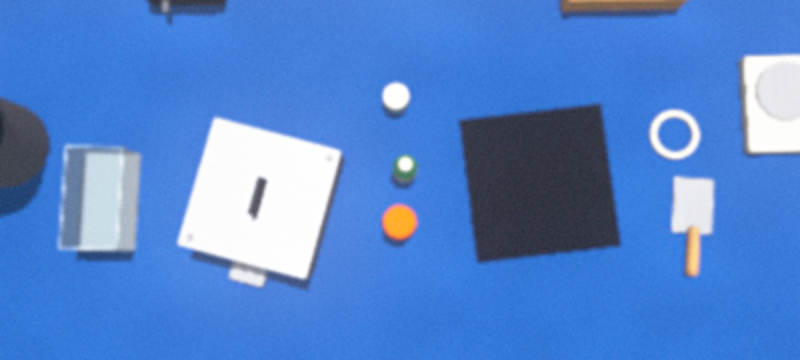

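The top view shows the feeder at image left, centred near (258,198), with its sill at the bottom. The tub, bottle and jar are in the middle and the mat is near (540,183). The cover yaw comes out at about -0.30 and the mat yaw at about +0.08. I'll move above the cover and check from close by.

```bash
python3 - <<'E'
from h import *
for y in(-.297,-.297+np.pi,-.297-np.pi):
    for p in((.515,.218,.30),(.536,-.229,.2)):
        q=ctrl.ik(list(p),quat(y)); print(y,p,None if q is None else np.round(q,2))
yaw=-.297
ctrl.movep([.515,.218,.28],quat(yaw))
s=get_state(); print(s["time"],s["tcp_pos"],s["eef_rot"],np.round(s["qpos"],3))
im,d,W=grab("wrist","w1.png")
P=W.reshape(-1,3)
for lo,hi in((.1,.115),(.132,.16)):
    Q=P[(P[:,2]>lo)&(P[:,2]<hi)&(abs(P[:,0]-.515)<.14)&(abs(P[:,1]-.218)<.14)]
    print(len(Q),np.median(Q,0) if len(Q) else 0,cv2.minAreaRect((Q[:,:2]*1000).astype(np.float32)) if len(Q) else 0)
for n in("cover","cover_grip"):
    for o in models.recognise("wrist",n)[:2]:
        u,v=map(int,o["point"]); print(n,o["p"],u,v,W[v,u])
E
```

```text
-0.297 (0.515, 0.218, 0.3) [ 0.13  0.45 -0.9   1.55  0.36  1.31 -2.69]
-0.297 (0.536, -0.229, 0.2) [ 0.46  0.46 -0.15  1.66  0.08  1.02 -1.58]
2.844592653589793 (0.515, 0.218, 0.3) [ 0.31  0.63 -1.36  1.55  0.62  1.46  0.19]
2.844592653589793 (0.536, -0.229, 0.2) [ 0.9   0.58 -0.88  1.66  0.48  1.14  1.16]
-3.4385926535897933 (0.515, 0.218, 0.3) [ 0.31  0.63 -1.36  1.55  0.62  1.46  0.19]
-3.4385926535897933 (0.536, -0.229, 0.2) [ 0.9   0.58 -0.88  1.66  0.48  1.14  1.16]
4.1167 [0.51539516 0.21719419 0.27982184] [ 2.06466591e-04  9.88902299e-01 -1.48567149e-01 -4.93851886e-05] [ 0.107  0.458 -0.858  1.59   0.359  1.26  -2.68 ]
37024 [0.53208814 0.21257859 0.108136  ] ((516.8250732421875, 216.72525024414062), (200.61697387695312, 200.61073303222656), 73.66553497314453)
855 [0.52017188 0.21568904 0.14390781] ((517.7310791015625, 216.52774047851562), (11.874509811401367, 58.96555709838867), 73.19808959960938)
cover 0.59 318 161 [0.53993439 0.20832406 0.14545614]
cover_grip 0.62 317 162 [0.53918053 0.20947937 0.14466131]
```

View pics/w1.png

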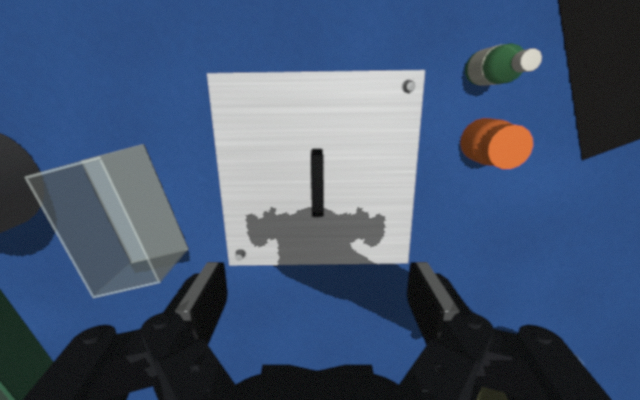

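The wrist view has the handle at (317,183), lined up with the gripper, and the pins in the plate's corners at (408,87) and (240,254). The refined centre is (0.517, 0.217) with yaw -0.288. Next I'll grip and lift.

```bash
python3 - <<'E'
from h import *
yaw=-.288
ctrl.movel([.517,.217,.20],quat(yaw),.15)
ctrl.movel([.517,.217,.117],None,.08)
s=get_state(); print(s["time"],s["tcp_pos"],s["contact_force"])
ctrl.close_gripper(60); s=get_state(); print(s["width"],s["gripper_force"],s["contact_force"],s["tcp_pos"])
ctrl.movel([.517,.217,.145],None,.04); s=get_state(); print(s["contact_force"],s["wrist_torque"])
ctrl.movel([.517,.217,.25],None,.12); s=get_state(); print(s["time"],s["width"],s["contact_force"],s["tcp_pos"],s["qpos"])
q=ctrl.ik([.536,-.229,.25],quat(.083)); print(q)
im,d,W=grab("scene","s2.png")
E
```

```text
6.1333 [0.51728649 0.21727867 0.11748893] [-0.41083137  0.10652468  0.70770809]
0.011260558588539119 59.56204175949097 [0.37451481 0.2375328  3.4489069 ] [0.517053   0.21696577 0.11718104]
[-0.28452171  0.59605898 -4.16947473] [-0.00019833 -0.01042055 -0.03745464]
8.675 0.011207547731039089 [-0.30622556 -0.44566664 -4.524363  ] [0.51665663 0.21661572 0.24919244] [ 0.09242129  0.48032336 -0.83241657  1.63935579  0.37637273  1.1920228
 -2.68446965]
[ 0.91411683  0.53886027 -0.91082114  1.58016679  0.44261546  1.24227424
 -1.56109915]
```

View pics/s2.png

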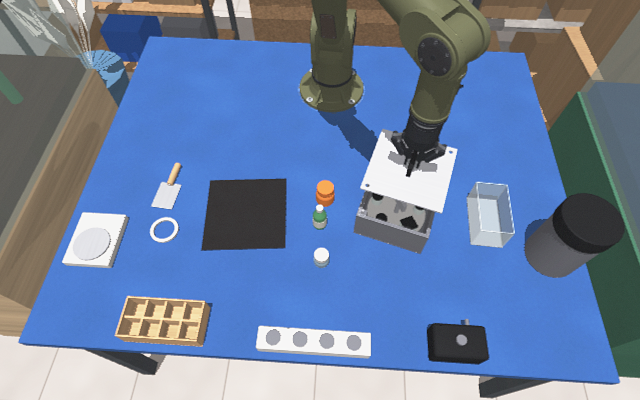

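The cover is free and level in the gripper. Next I'll carry it over the bystanders to the mat and lower it until it touches.

```bash
python3 - <<'E'
from h import *
ctrl.movel([.536,-.229,.25],quat(.083),.15)
s=get_state(); print(s["time"],s["tcp_pos"],s["width"],s["contact_force"])
ctrl.movel([.536,-.229,.05],None,.12)
ctrl.movel([.536,-.229,.022],None,.04)
z=.022
ctrl.pause(.1); f0=get_state()["contact_force"][2]
while z>.011:
    z-=.0015; ctrl.movel([.536,-.229,z],None,.02); s=get_state(); print(round(z,4),s["tcp_pos"][2],s["contact_force"])
    if s["contact_force"][2]-f0>3: break
ctrl.ungrasp(); ctrl.pause(.2)
s=get_state(); print(s["time"],s["width"],s["contact_force"],s["tcp_pos"])
ctrl.movel([.536,-.229,.15],None,.12)
ctrl.movep([.536,-.10,.30],quat(.083))
print(get_state()["time"])
im,d,W=grab("top")
for n,lo,hi in(("cover",-.01,.02),("cover",.03,.06),("mat",-.01,.012)):
    r=models.masks_of("top",n); m=r[0]["mask"]; P=W[m]; P=P[(P[:,2]>lo)&(P[:,2]<hi)]
    print(n,r[0]["p"],len(P),np.round(np.median(P,0),3),cv2.minAreaRect((P[:,:2]*1000).astype(np.float32)))
for n in("carousel","marked_jar","carousel_grip","front_spot"):
    for o in models.recognise("top",n)[:2]:
        u,v=map(int,o["point"]); print(n,o["p"],u,v,W[v,u])
cv2.imwrite("pics/top3.png",cv2.resize(im[110:290,180:480],(800,480)))
E
```

```text
11.85 [ 0.5360649  -0.2284751   0.25007102] 0.010820525441532907 [-0.13930963  1.64415893 -3.8545069 ]
0.0205 0.0205030104777264 [-0.02952252  0.47445387 -2.64022378]
0.019 0.018906828151516952 [-0.39614934 -0.83533248 -4.34851913]
0.0175 0.017383090883710036 [ 0.07938396 -0.1177699  -4.33469497]
0.016 0.016215329684919157 [-0.25145129  0.5648425  -0.41539922]
16.525 0.08532297828335249 [ 0.1951043   0.14551844 -0.58803297] [ 0.53599444 -0.22899937  0.01601033]
18.6
cover 0.55 1263 [0.493 0.234 0.01 ] ((508.2747802734375, 234.5560302734375), (231.4545135498047, 252.8918914794922), 72.3862533569336)
cover 0.55 601 [0.51  0.228 0.054] ((512.450439453125, 214.64614868164062), (192.42698669433594, 194.17161560058594), 73.64913940429688)
mat 0.59 656 [ 0.513 -0.326  0.003] ((537.6953125, -229.20053100585938), (239.3114776611328, 242.2439727783203), 6.081686019897461)
carousel 0.57 253 211 [0.50876418 0.20869058 0.09235949]
marked_jar 0.56 252 212 [0.50538662 0.21088962 0.09818404]
carousel_grip 0.63 252 209 [0.51476913 0.21112661 0.09616982]
front_spot 0.89 250 210 [0.51141345 0.21629553 0.10243169]
```

View pics/top3.png

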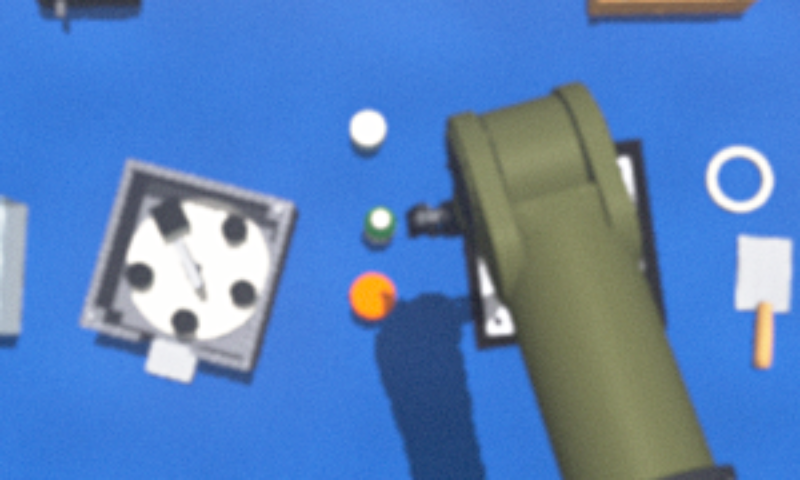

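The cover lies on the mat, though the arm partly hides it. In the feeder (image left) the square jar is at (172,218) and the axis at about (197,270), so the jar direction is about 25° in world and it needs about +138° of turn. I'll look from above the carousel and check the cover once the arm is out of the way.

```bash
python3 - <<'E'
from h import *
yaw=.436
ctrl.movep([.517,.217,.27],quat(yaw))
s=get_state(); print(s["time"],s["tcp_pos"],np.round(s["qpos"],3))
im,d,W=grab("wrist","w4.png"); P=W.reshape(-1,3)
for n in("carousel_grip","marked_jar"):
    for o in models.recognise("wrist",n)[:2]:
        u,v=map(int,o["point"]); print(n,o["p"],u,v,W[v,u])
near=np.hypot(W[...,0]-.517,W[...,1]-.217)
h=(W[...,2]>.09)&(W[...,2]<.108)&(near<.045); Q=P[h.ravel()]
print(len(Q),np.median(Q,0),cv2.minAreaRect((Q[:,:2]*1000).astype(np.float32)))
w=(W[...,2]>.095)&(W[...,2]<.112)&(near>.08)&(near<.16); Q=P[w.ravel()]
print("wall",len(Q),cv2.minAreaRect((Q[:,:2]*1000).astype(np.float32)))
j=(W[...,2]>.0605)&(W[...,2]<.072)&(near<.095)&(near>.04); Q=P[j.ravel()]
print("jar",len(Q),cv2.minAreaRect((Q[:,:2]*1000).astype(np.float32)),np.median(Q,0))
im,d,W=grab("top","top5.png")
for n,lo,hi in(("cover",-.01,.022),("cover",.03,.06),("mat",-.01,.012)):
    r=models.masks_of("top",n); m=r[0]["mask"]; Q=W[m]; Q=Q[(Q[:,2]>lo)&(Q[:,2]<hi)]
    print(n,r[0]["p"],len(Q),cv2.minAreaRect((Q[:,:2]*1000).astype(np.float32)),np.nanpercentile(Q[:,2],[5,50,95]))
E
```

```text
20.2167 [0.51784668 0.21536092 0.26988227] [ 0.194  0.52  -1.027  1.603  0.46   1.283 -2.046]
carousel_grip 0.96 316 157 [0.53801451 0.22511803 0.09882216]
marked_jar 0.6 314 160 [0.53467491 0.22576691 0.10012747]
659 [0.51967441 0.21779269 0.09902408] ((517.039306640625, 217.1380157470703), (59.57048416137695, 11.293126106262207), 24.913619995117188)
wall 8382 ((516.8305053710938, 216.57907104492188), (200.28591918945312, 200.18133544921875), 73.60282897949219)
jar 1618 ((516.7628173828125, 217.50466918945312), (170.13287353515625, 169.31471252441406), 28.90557861328125) [0.5741562  0.24242711 0.0631959 ]
cover 0.68 3484 ((533.9742431640625, -227.86447143554688), (199.1433563232422, 201.7806854248047), 4.758181095123291) [0.00319033 0.00786109 0.01283872]
cover 0.68 79 ((534.04296875, -227.07774353027344), (59.42304229736328, 12.402214050292969), 4.795713424682617) [0.0356832  0.04324572 0.047803  ]
mat 0.77 1407 ((538.0838623046875, -230.33541870117188), (241.48733520507812, 242.3021240234375), 5.534620761871338) [-0.0017521   0.00286672  0.00776178]
```

View pics/w4.png

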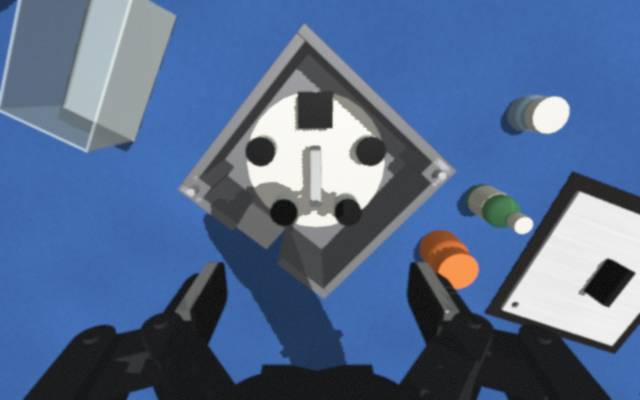

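View pics/top5.png

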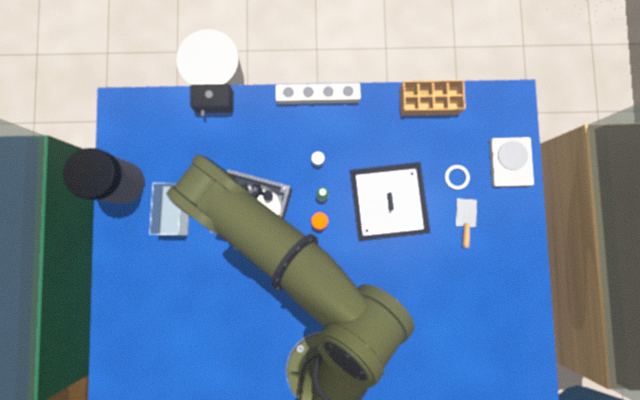

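The cover sits within 4 mm of the mat's middle, and the bystanders are where they were. In the wrist view the square jar is at (315,110) and the handle at (316,175), lined up with the tool. The handle centre is (0.517, 0.217) at angle 0.435. Next I'll grip and turn by +2.421 rad using joint 7.

```bash
python3 - <<'E'
from h import *
C=[.517,.217]; 
ctrl.movel(C+[.15],quat(.435),.15)
ctrl.movel(C+[.070],None,.08)
s=get_state(); print(s["time"],s["tcp_pos"],s["contact_force"])
ctrl.close_gripper(90); s=get_state(); print(s["width"],s["gripper_force"],s["contact_force"],s["tcp_pos"])
q0=np.array(s["qpos"]); print(q0[6],q0[6]+2.421)
for k in range(1,9):
    q=q0.copy(); q[6]+=2.421*k/8; ctrl.set_joints(list(q)); s=get_state()
    print(s["time"],np.round(s["tcp_pos"],4),2*np.arctan2(s["eef_rot"][2],s["eef_rot"][1]),np.round(s["contact_force"],1),round(s["wrist_torque"][2],2),round(s["width"],4))
    if np.abs(s["contact_force"]).max()>30: break
E
```

```text
22.6667 [0.51728544 0.21725133 0.07045882] [ 0.48311526 -0.08575516  0.02780891]
0.010497837424721719 87.93050408363342 [ 0.40845689 -2.05999321  4.87556517] [0.51716778 0.21673613 0.07027375]
-2.261941315561873 0.15905868443812698
23.725 [0.5171 0.2168 0.0703] 0.7333261708160934 [ 1.  -0.8  2.4] 0.07 0.0107
24.1167 [0.5171 0.2168 0.0703] 1.033729662972762 [-1.3 -1.   3.5] 0.01 0.0108
24.5083 [0.517  0.2168 0.0703] 1.3355338705610962 [-1.3 -0.4  2.9] 0.05 0.0106
24.9 [0.517  0.2168 0.0703] 1.6379174499050513 [-1.6 -0.5  3.1] 0.06 0.0107
25.2917 [0.5169 0.2168 0.0703] 1.9404574604841787 [-2.9 -0.7  4. ] 0.06 0.0106
25.6833 [0.5168 0.2168 0.0703] 2.24303768612421 [-3.8 -1.4  3.7] 0.02 0.0105
26.075 [0.5168 0.2167 0.0703] 2.5450334217208668 [-4.4 -0.6  4.8] 0.05 0.0104
26.4667 [0.5168 0.2167 0.0703] 2.8475619048679186 [-4.6 -0.8  4.7] 0.07 0.0105
```

```bash
python3 - <<'E'
from h import *
ctrl.pause(.3); s=get_state(); print(s["time"],2*np.arctan2(s["eef_rot"][2],s["eef_rot"][1]),s["width"],s["gripper_force"])
ims=[]
C=np.array([.517,.217]); a=-.286; f=C-.066*np.array([np.cos(a),np.sin(a)]); print("front",f)
for c in("wrist","top","scene"):
    im,d,W=grab(c); ims.append(im)
    near=np.hypot(W[...,0]-C[0],W[...,1]-C[1])
    Q=W[(W[...,2]>.0605)&(W[...,2]<.068)&(near<.097)&(near>.035)]
    print(c,len(Q),np.median(Q,0) if len(Q) else 0, cv2.minAreaRect((Q[:,:2]*1000).astype(np.float32)) if len(Q)>3 else 0)
    for o in models.recognise(c,"marked_jar")[:2]:
        u,v=map(int,o["point"]); print(o["p"],u,v,W[v,u])
cv2.imwrite("pics/e6.png",np.hstack([cv2.resize(ims[0],(400,250)),cv2.resize(ims[1][150:270,180:372],(400,250))]))
E
```

```text
26.7667 2.847053338161373 0.010579159351068056 88.39515566825867
front [0.45368092 0.23561972]
wrist 8978 [0.45819511 0.23585196 0.06314277] ((489.7615661621094, 224.85684204101562), (183.3418731689453, 129.8640594482422), 72.06005096435547)
0.95 315 200 [0.4994523  0.22041124 0.02019398]
top 51 [0.44191285 0.23816613 0.06458883] ((517.3870239257812, 206.89234924316406), (78.35456085205078, 180.4010467529297), 80.70548248291016)
0.81 258 192 [0.5226031  0.13411111 0.50507913]
scene 13 [0.52463421 0.15630797 0.06495533] ((533.42626953125, 211.12918090820312), (185.36434936523438, 91.65213012695312), 68.43395233154297)
0.64 398 210 [0.54777633 0.21276381 0.07952624]
```

View pics/e6.png

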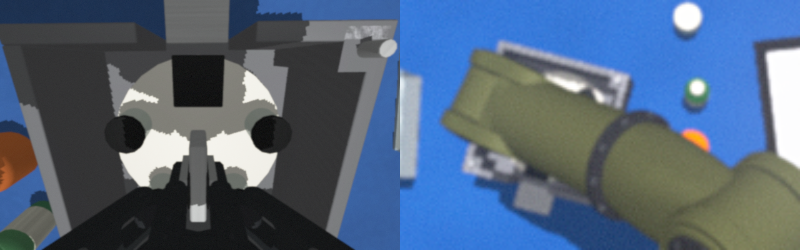

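In the wrist view the square jar is at (198,80), centred on the window and sill (centre about 197). It is 0.5° short, so I'll trim that and hand in while still gripping.

```bash
python3 - <<'E'
from h import *
q=np.array(get_state()["qpos"]); q[6]+=.009; ctrl.set_joints(list(q)); ctrl.pause(.3)
s=get_state(); print(s["time"],2*np.arctan2(s["eef_rot"][2],s["eef_rot"][1]),s["width"],s["gripper_force"],s["contact_force"])
im,d,W=grab("wrist")
m=((W[...,2]>.0605)&(W[...,2]<.068)&(np.hypot(W[...,0]-.4537,W[...,1]-.2356)<.03)); Q=W[m]
print(cv2.minAreaRect((Q[:,:2]*1000).astype(np.float32)))
print(ticket.close_job())
E
```

```text
27.6167 2.855267727498961 0.010598459191663254 88.20548415184021 [-3.02490873 -1.474339    5.06914396]
((453.6412048339844, 234.77809143066406), (38.18949890136719, 37.48109436035156), 73.5157470703125)
the job is handed in; nothing more can be done
None
```

The job is handed in: the cover lies flat within about 5 mm of the mat's middle, the square jar stands about 1 mm from the front spot, and the gripper is still holding the carousel at about 88 N. It took 27.6 s, and the bystanders were not touched.

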